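# Change the die stack of an embossing press and slide the loaded tray home under the guard

### The arm

A 6-joint arm with a two-finger parallel gripper is mounted at the origin on the work surface. World frame = base frame: x ahead of the robot, y to its left, z up, the work surface at z = 0. Lengths are in mm, angles in rad, forces in N, time in s.
With the tool pointing down it reaches from about 400 to 925 mm from the base axis. Payload 12.5 kg.
Tool frame: the origin (TCP) lies midway between the tips of the shut fingers; the grasp point (between the pads) lies 19 mm behind it; z points along the fingers, y is the line along which they close (so a half turn about z gives the same grasp; the last joint's range is limited). The gripper opens to 95 mm and grips with 3 to 60 N. Pads are 20 mm wide; open, the fingers measure 119 mm over their backs; the gripper's body (75 mm by 180 mm) begins 59 mm behind the grasp point.
Start: joints at [-1.348, 0.491, 1.559, -0, 1.092, -0.106], TCP at [201.84, -591.53, 214.661] pointing down, gripper open.
Joint ranges: [-3.1, 3.1], [-0.84, 2.19], [0.05, 2.79], [-1.13, 4.28], [0.06, 2.93], [-2.69, 2.69]. Speed limits (rad/s): [2.22, 2.22, 2.79, 3.14, 3.14, 3.14].

### API

Orientations are given as a unit quaternion [x, y, z, w].
In Python, from rig import robot, solve_ik, telemetry, camera gives the robot as it stands. The module is installed in compiled form; this text tells all that it offers. Calls block until the motion is done:
- robot.move_ptp(position, orientation): joint-space move of the TCP to a pose.
- robot.line_to(position, vel=150, attitude=None, until_force=None): straight line of the TCP; attitude=None keeps the orientation; vel is the mean speed in mm/s. With until_force (N) it stops when the force on the tool has changed by that much, and returns True; else False.
- robot.movej(angles): joint-space move.
- robot.set_gripper(opening, grasp_force=None): opening from 0.0 (shut) to 1.0 (fully open); grasp_force is the grip in N (None keeps the last); returns when the fingers have stopped.
- robot.wait(seconds).
- solve_ik(position, orientation): joint angles nearest the present ones, or None.
- telemetry.state(): the state.
- camera(name): name is "scene" or "top" or "wrist"; returns a dict with "img" (384x512x3 uint8, red, green, blue), "intrinsics" (3x3 intrinsics, pixels), "pose" (4x4, takes a point from camera to world coordinates). Camera axes: x right, y up, looking along -z (the intrinsics and any distortion apply to the point x, -y, -z); pixel columns grow to the right and rows downward; lengths in mm; the calibration is good to about 2 mm. A picture is of the moment at which its call begins. There is no depth.
A pose or a line that the arm cannot do raises robot.MotionError and nothing moves.
- robot.job_done(): hands the job in; it is judged then, once.
The state is a dict: "clock": time; "joint_pos": joint angles; "joint_vel": joint speeds; "joint_torque": joint torques, N m; "position": TCP position; "ee_rot": TCP orientation; "wrist_force": force on the tool from outside, world axes, zero at the start; "moment": the same for the moment, N m; "width": opening from 0.0 (shut) to 1.0 (fully open); "grip_force": force on a finger pad.
Only numpy, scipy, OpenCV 4.12 (cv2) and the standard library are available. Lean on these libraries where they do the work, as an engineer would, in place of code of your own. Each camera call takes 0.05 s, during which the arm holds its last target. There are 200 camera calls.

### The job

Set up the embossing press for its next run: take the old die (straight bar on top) out of the tray's pocket and lay it flat in the plywood box, then build the new stack squarely and flat in the pocket while the tray is still out in front of the guard - the plain aluminium base block first, then every brown packing plate lying on the bench (one to three of them, in any order), then the brass die with the round medallion on top, medallion up. Lift the finger guard until its pawl drops into the next notch and holds it there, and slide the loaded tray between its guide rails, under the guard and the press head, until it is fully home against the stop at the back. Leave the other tools on the bench where they are.

Things in the scene. Friction and masses are not known exactly. Their poses are not given: they have to be found in the camera images.
- press: hand embossing press, fixed. Frame: origin on the bench, x runs level INTO the press (loading end towards column), z up. Flat steel bed 160 mm wide, top at z = 0.020, from x = -0.24 to 0.26. Platen over x = 0.07 to 0.16, underside 102 mm above the bed; head 110 mm wide from x = 0.08 on, 0.38 m tall. Hand lever behind and above, not used
- press_mouth (a point): middle of the tray guides' entry, on the bed (press x = -0.025; axes as the press's). Two rails, inner faces at y = -0.050 and 0.050, run 200 mm to +x; flared over the 47 mm before. Lips 11 to 16 mm above the bed overhang the tray's edges by 5 mm: it enters only by sliding. At press x = 0.165 the stop between the rails meets the tray's far edge: fully home
- guard (a joint): height of the finger guard, m: 0 = down, as at the start (lower edge 48 mm above the bed, too low for the tray), grows upward to a stop at 0.045. About 450 g, falls back when let go too low. A sprung pawl rides up a notched bar: lifted past 0.033 it drops in and holds the guard at 0.030 (the next notch, lower edge 78 mm above the bed)
- guard_bar (a point): middle of the guard's lifting bar: level round steel bar, 12 mm thick, 90 mm long along press y, 35 mm clear above the top of the clear panel (5 mm thick, 128 mm wide, at press x = 0). 193 mm above the bench when down, moves up with the guard. Two guard posts at press y = -0.082 and 0.082 end at 215 mm. Axes as the press's
- tray: the loose die tray on the bed, 550 g empty: plate 100 (x) x 96 (y) x 8 mm, origin under its centre, x towards the press head; a tongue 36 mm wide, 8 mm thick runs to -x and ends in the push fin. It slides between the guides with 2 mm to spare each side. Fully home its origin is at press x = 0.115, y = 0
- tray_pocket (a point): centre of the pocket floor on the tray (8 mm above the tray's underside, same axes). Pocket 74 mm along x, 54 mm along y, 2 mm to spare round the parts, between four steel corner angles 5 mm thick, 62 mm tall above the floor, flared outwards over the top 10 mm; each covers only 10 mm of a side, so the middle of every side is open for fingers
- tray_fin (a point): middle of the tray's push fin, the handle to slide it by: upright plate 12 mm thick along the tray's x, 50 mm wide along y, from 8 to 50 mm above the tray's underside; the point lies at x = -0.185, y = 0, 30 mm above the tray's underside
- base_c (a point): base block: plain aluminium block 70 x 50 x 18 mm, about 170 g, lying flat on the bench; its point is its centre, x along the 70 mm side, z up
- pack1_c (a point): packing plate of dark brown board, 70 x 50 x 10 mm, about 50 g, lying flat on the bench (may be absent: one to three are present); its point is its centre, x along the 70 mm side, z up
- pack2_c (a point): packing plate of dark brown board, 70 x 50 x 10 mm, about 50 g, lying flat on the bench (may be absent: one to three are present); its point is its centre, x along the 70 mm side, z up
- pack3_c (a point): packing plate of dark brown board, 70 x 50 x 10 mm, about 50 g, lying flat on the bench (may be absent: one to three are present); its point is its centre, x along the 70 mm side, z up
- die_c (a point): the new embossing die: brass plate 70 x 50 x 14 mm, about 400 g, with a raised ROUND medallion (38 mm, 3 mm high) on its top; lies on the bench, medallion up; its point is the centre of the 14 mm plate, x along the 70 mm side, z up
- old_die_c (a point): the old die: brass plate 70 x 50 x 14 mm, about 400 g, with a raised straight BAR (52 x 14 mm, 3 mm high) on its top; lies in the tray's pocket at the start; its point is the centre of the 14 mm plate, x along the 70 mm side, z up
- die_box: open plywood box for dies, fixed: outside 140 (x) x 130 (y) x 25 mm, walls and floor 6 mm, inside 128 x 118 mm; origin under its centre
- maul: bystander: white maul standing on its 72 mm round head, 225 mm tall with its red-brown handle up; origin under its centre
- mallet: bystander: mallet with a lying white head 110 x 68 mm and its red-brown handle straight up, 205 mm tall; origin under its centre
- awl: bystander: small awl with a pear-shaped wooden handle, lying, 131 mm long, 29 mm thick; origin on the bench under where handle and shank meet
- beveller: bystander: edge beveller lying, 121 mm long, wooden handle 29 mm thick; origin under where handle and shank meet
- round_knife: bystander: half-moon knife lying flat, wooden handle 92 mm long, 30 mm thick, blade 96 mm across; origin under where handle and blade meet
- knob_tool: bystander: small round wooden knob, 34 mm wide, 30 mm tall, standing among the plates; origin under its centre
- glue_pot: bystander: jar 60 mm wide, 75 mm tall; origin under its centre
Things that resemble listed ones, but are neither listed nor needed, are in the scene too. What is shaped like the part that bears pack2_c but red is not meant. Several things look just like the part that bears base_c: the one meant starts farthest from the robot's base.

How it is judged (in metres and radians):
On the way, in this order (a step that is already met when the one before it is completed fails the run):
1. the base block lies square and flat on the pocket floor (x of base_c in the frame of tray_pocket between -0.004 and 0.004 m and y of base_c in the frame of tray_pocket between -0.004 and 0.004 m and angle between base_c's own z axis and vertical below 0.06 rad and z of base_c in the frame of tray_pocket between 0.006 and 0.012 m), for 0.2 s.
2. every packing plate present lies square and flat in the pocket, on the base block (all of step 1 and x of pack1_c in the frame of tray_pocket between -0.004 and 0.004 m and y of pack1_c in the frame of tray_pocket between -0.004 and 0.004 m and angle between each of pack1_c, pack2_c, pack3_c's own z axis and vertical below 0.06 rad and z of pack1_c in the frame of base_c between 0.01 and 0.038 m and x of pack2_c in the frame of tray_pocket between -0.004 and 0.004 m and y of pack2_c in the frame of tray_pocket between -0.004 and 0.004 m and z of pack2_c in the frame of base_c between 0.01 and 0.038 m and x of pack3_c in the frame of tray_pocket between -0.004 and 0.004 m and y of pack3_c in the frame of tray_pocket between -0.004 and 0.004 m and z of pack3_c in the frame of base_c between 0.01 and 0.038 m), for 0.2 s.
3. the new die lies on top, square and flat, with the tray still out in front of the guard (all of step 2 and x of die_c in the frame of tray_pocket between -0.004 and 0.004 m and y of die_c in the frame of tray_pocket between -0.004 and 0.004 m and angle between die_c's own z axis and vertical below 0.06 rad and z of die_c in the frame of base_c between 0.022 and 0.05 m and z of die_c in the frame of pack1_c above 0.007 m and z of die_c in the frame of pack2_c above 0.007 m and z of die_c in the frame of pack3_c above 0.007 m and x of tray_pocket in the frame of press below -0.04 m), for 0.2 s.
At the end, for the whole second after the job is handed in: Base block, every packing plate and the new die lie in the pocket in that order, within 4 mm of its centre and flat; the tray is at rest within 3.5 mm of the back stop; the guard hangs in its next notch (0.026 to 0.035 m); the old die lies flat on the floor of the plywood box (all of step 2 and x of die_c in the frame of tray_pocket between -0.004 and 0.004 m and y of die_c in the frame of tray_pocket between -0.004 and 0.004 m and angle between die_c's own z axis and vertical below 0.06 rad and z of die_c in the frame of base_c between 0.022 and 0.05 m and z of die_c in the frame of pack1_c above 0.007 m and z of die_c in the frame of pack2_c above 0.007 m and z of die_c in the frame of pack3_c above 0.007 m and x of old_die_c in the frame of die_box between -0.05 and 0.05 m and y of old_die_c in the frame of die_box between -0.045 and 0.045 m and z of old_die_c in the frame of die_box below 0.02 m and angle between old_die_c's own z axis and vertical below 0.1 rad and value of joint guard between 0.026 and 0.035 m and x of tray_pocket in the frame of press between 0.1115 and 0.118 m and y of tray_pocket in the frame of press between -0.004 and 0.004 m and angle between tray_pocket's own z axis and vertical below 0.04 rad and linear speed of tray below 0.02 m/s); the robot touches nothing.
It fails at once if another tool on the bench is pushed more than 5 cm away (distance of any of maul, mallet, awl, beveller, round_knife, knob_tool, glue_pot from where it was at the start of the episode above 0.05 m).
It fails at once if the maul or the mallet is knocked over (angle between any of maul, mallet's own z axis and vertical above 0.6 rad).
Of pack1, pack2, pack3 only 1 to 3 are there at a start; the rules pass over those that are not, and their reading is None.
At some moment in a run one of base, pack1, pack2, pack3, die may be knocked a few centimetres aside while the robot is not near it.
Once in a run the grip may slacken for a moment while it holds something.
It also fails if it takes over 210 s, if anything falls off the work surface, if the arm or the gripper's body presses on something with over 40 N, if the wrist force passes 120 N, or if a joint passes its speed limit or range.

## Working session

There is one attempt and no reset: what is moved stays moved. The work goes in short steps, each a Python script; the robot and the scene stay as the last script left them, time stands still between calls to the robot, and variables do not carry over. Pictures are saved under pics/ and viewed, at most 14 in all, crops included, and the job is handed in when it is done.

```bash
mkdir -p pics
python3 - <<'E'
from rig import robot, telemetry, camera
import cv2,json
s=telemetry.state();print(s['clock'],s['position'],s['ee_rot'],s['width'])
for n in ("scene","top"):
    c=camera(n);print(n,c['intrinsics'].tolist(),c['pose'].round(4).tolist(),[k for k in c])
    cv2.imwrite(f'pics/{n}0.png',cv2.resize(c['img'][:,:,::-1],(800,600),interpolation=cv2.INTER_CUBIC))
E
```

```text
0.0 [ 201.77567472 -591.27128702  214.06034917] [ 9.86517239e-01  1.63656425e-01 -3.88272912e-05 -5.57215760e-04] 1.0002372075344537
scene [[467.3089476838345, 0.0, 252.66783528699816], [0.0, 467.3089476838345, 199.6495061293107], [0.0, 0.0, 1.0]] [[0.2792, -0.7956, 0.5376, 1257.9651], [0.9602, 0.2254, -0.1651, -297.9034], [0.0102, 0.5623, 0.8269, 1257.4201], [0.0, 0.0, 0.0, 1.0]] ['img', 'intrinsics', 'pose']
top [[428.3831267277715, 0.0, 255.6383720761798], [0.0, 428.3831267277715, 188.7113201338159], [0.0, 0.0, 1.0]] [[-0.07, 0.9753, -0.2096, 254.6899], [-0.9975, -0.0674, 0.02, -43.9907], [0.0054, 0.2105, 0.9776, 1420.0146], [0.0, 0.0, 0.0, 1.0]] ['img', 'intrinsics', 'pose']
```

View pics/scene0.png

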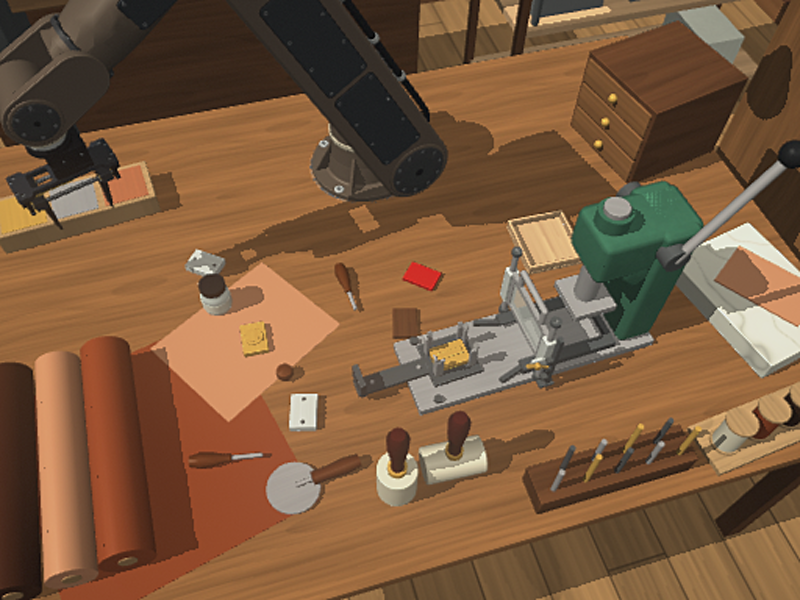

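View pics/top0.png

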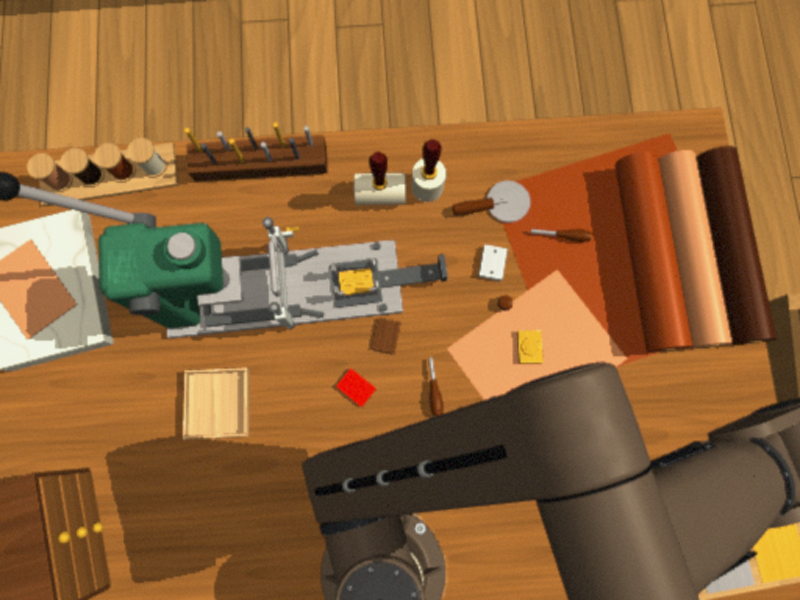

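Scene: the new die (round medallion) is at (255,338) and the old die in the tray at (449,354). There is a brown plate at (406,322) and a red one (not meant) at (423,275). There are two aluminium blocks, at (304,411) and (206,262), and the box is at (543,240). The block at (304,411) looks farther from the base. I'll confirm this in enlarged crops.

```bash
cat > h.py <<'E'
from rig import robot, telemetry, camera, solve_ik
import numpy as np, cv2
from scipy.spatial.transform import Rotation as R
def p2w(c,uv,z,scale=1.0,off=(0,0)):
    uv=np.atleast_2d(uv).astype(float)/scale+np.array(off)
    K=c['intrinsics'];P=np.array(c['pose'])
    d=np.c_[(uv[:,0]-K[0,2])/K[0,0],-(uv[:,1]-K[1,2])/K[1,1],-np.ones(len(uv))]@P[:3,:3].T
    o=P[:3,3];return o+d*((z-o[2])/d[:,2])[:,None]
def w2p(c,X):
    X=np.atleast_2d(X).astype(float);P=np.array(c['pose']);K=c['intrinsics']
    q=(X-P[:3,3])@P[:3,:3];return np.c_[K[0,2]+K[0,0]*q[:,0]/-q[:,2],K[1,2]+K[1,1]*q[:,1]/q[:,2]]
def crop(c,x,y,w,h,s,name):
    cv2.imwrite(f'pics/{name}.png',cv2.resize(c['img'][y:y+h,x:x+w,::-1],None,fx=s,fy=s,interpolation=cv2.INTER_CUBIC))
def down(a):   # tool pointing down, finger closing line (tool y) at world angle a
    y=np.array([np.cos(a),np.sin(a),0]);z=np.array([0,0,-1.]);x=np.cross(y,z)
    return R.from_matrix(np.c_[x,y,z]).as_quat()
E
python3 - <<'E'
from h import *
c=camera('scene');crop(c,115,150,265,150,3,'s1')
c=camera('top');crop(c,115,130,260,140,3,'t1')
s=1.5625
for n,uv,z in [('baseA',(492,262),18),('die',(530,347),14),('pack',(385,336),10),('old',(355,281),42),('box',(215,403),6),('fin',(441,269),70),('red',(355,387),10)]:
    print(n,p2w(c,np.array(uv),z,s).round(0))
c=camera('scene')
for n,uv,z in [('baseA',(304,411),18),('baseB',(206,262),18),('die',(255,338),14),('pack',(406,322),10),('old',(449,354),42),('fin',(364,380),70)]:
    print(n,p2w(c,np.array(uv),z,s).round(0))
E
```

```text
baseA [[ 614. -278.   18.]]
die [[ 425. -340.   14.]]
pack [[470. -36.  10.]]
old [[587.  19.  42.]]
box [[354. 327.   6.]]
fin [[ 593. -162.   70.]]
red [[367.  34.  10.]]
baseA [[ 622. -277.   18.]]
baseB [[ 217. -404.   18.]]
die [[ 434. -337.   14.]]
pack [[477. -34.  10.]]
old [[591.  18.  42.]]
fin [[ 617. -158.   70.]]
```

View pics/s1.png

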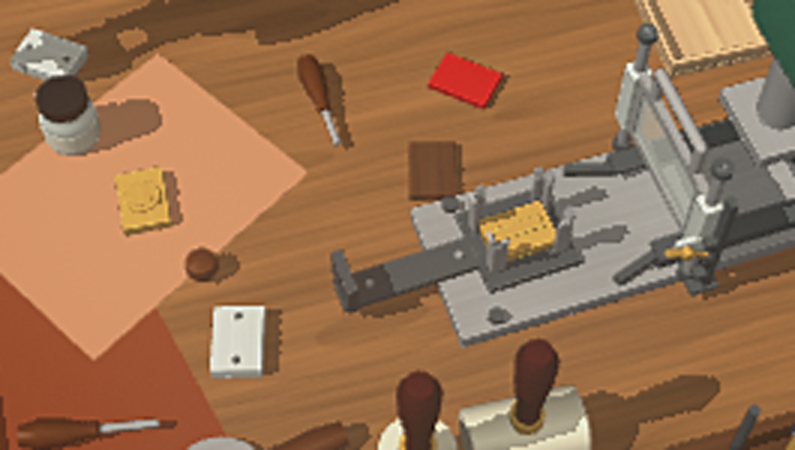

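View pics/t1.png

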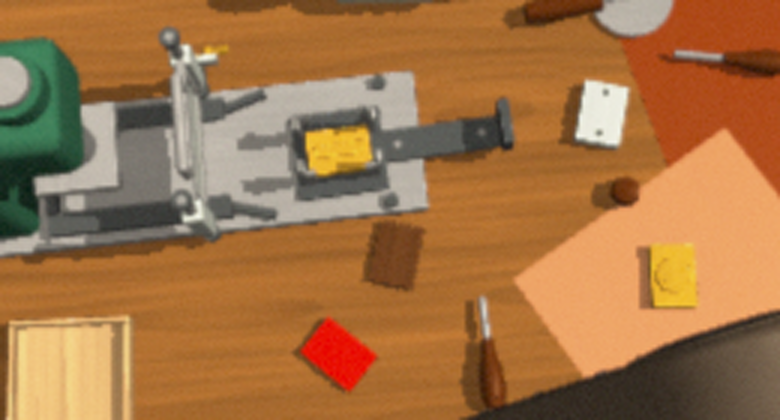

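The base candidates are the aluminium blocks at scene (304,411), about (618,-277), and (206,262), about (217,-404). The first is 677 mm from the base axis against 459 mm, so it is the one meant; the crop shows it at s1 (239,341). There is one brown plate, at s1 (435,170). Next I'll take close wrist views.

```bash
cat >> h.py <<'E'
import pickle
def snap(name,pos,a):
    robot.move_ptp(pos,down(a)); robot.wait(0.3); c=camera('wrist'); pickle.dump(c,open(f'pics/{name}.pkl','wb')); return c
E
python3 - <<'E'
from h import *
c=camera('top');b=p2w(c,[(413,72),(427,208)],20,3,(115,130));print(b.round(1));d=b[0]-b[1];print(np.linalg.norm(d),np.degrees(np.arctan2(d[1],d[0])))
a=np.arctan2(d[1],d[0])
for n,p in [('wB',[520,-300,380]),('wT',[570,-40,380]),('wX',[400,250,380])]:
    try:
        w=snap(n,p,a)
        s=telemetry.state();print(n,s['position'].round(1),s['clock'],np.array(w['pose']).round(3).tolist(),s['joint_pos'].round(2))
        cv2.imwrite(f'pics/{n}.png',cv2.resize(w['img'][:,:,::-1],(800,600),interpolation=cv2.INTER_CUBIC))
    except robot.MotionError as e: print(n,e)
print(w['intrinsics'])
c=camera('top');crop(c,20,120,400,264,2,'t2')
E
```

```text
[[676.1 -71.   20. ]
 [518.5 -75.7  20. ]]
157.70817529000206 1.7139238386660345
wB [ 519.8 -300.3  379.9] 2.3417 [[1.0, -0.029, -0.008, 518.676], [0.03, 0.958, 0.284, -220.502], [-0.0, -0.284, 0.959, 550.512], [0.0, 0.0, 0.0, 1.0]] [-0.63  0.34  1.37 -0.    1.44 -0.66]
wT [570.  -40.7 379.9] 3.725 [[1.0, -0.028, -0.008, 568.916], [0.029, 0.958, 0.284, 39.119], [0.0, -0.284, 0.959, 550.601], [0.0, 0.0, 0.0, 1.0]] [-0.19  0.29  1.44 -0.    1.41 -0.22]
wX [400.3 249.7 379.9] 5.3417 [[1.0, -0.029, -0.008, 399.314], [0.03, 0.958, 0.284, 329.582], [-0.0, -0.284, 0.959, 550.552], [0.0, 0.0, 0.0, 1.0]] [ 0.42  0.13  1.65 -0.    1.36  0.39]
[[343.79479478   0.         254.18466614]
 [  0.         343.79479478 188.65035835]
 [  0.           0.           1.        ]]
```

View pics/wT.png

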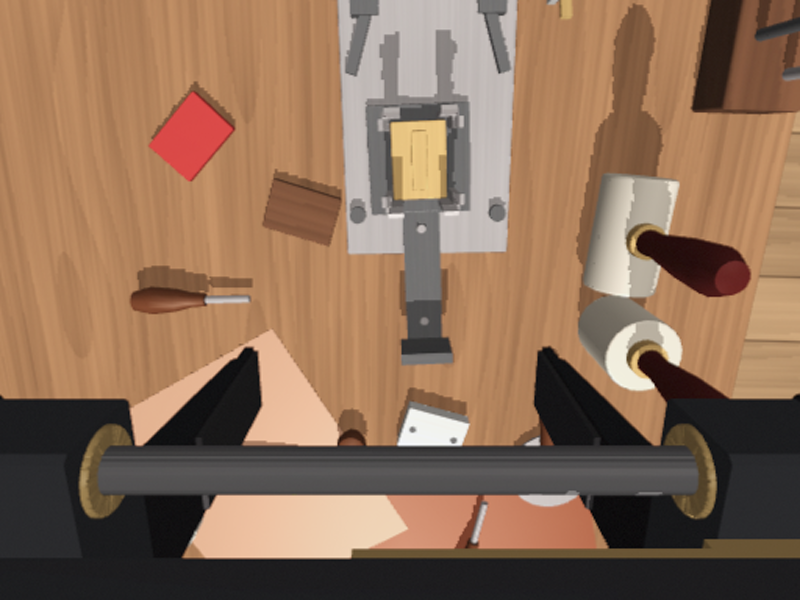

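View pics/wB.png

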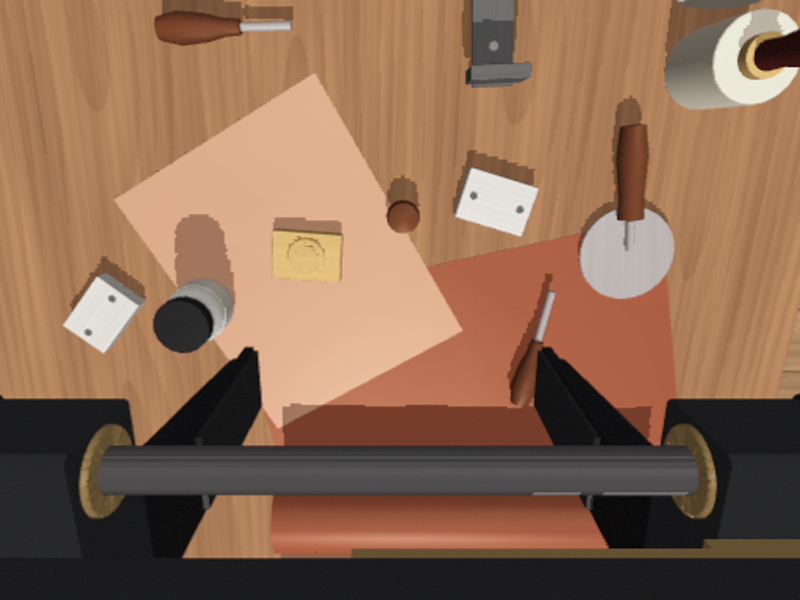

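View pics/wX.png

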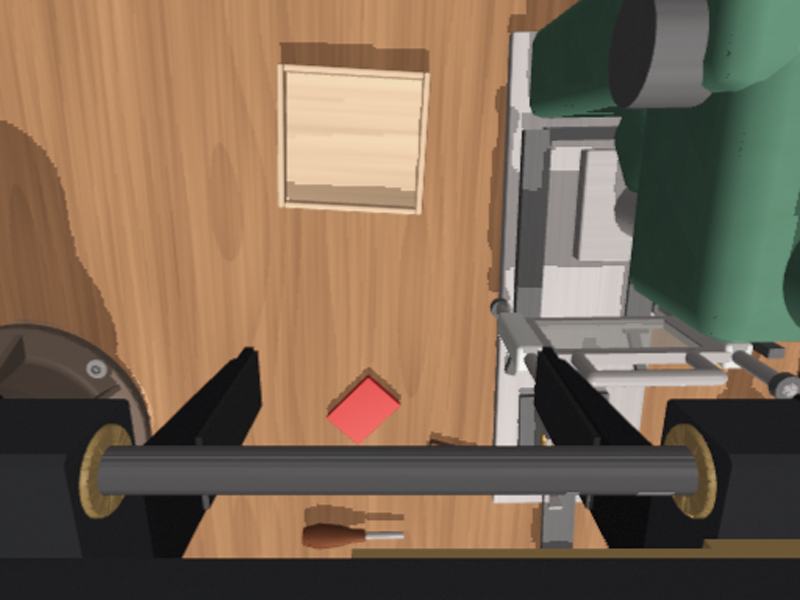

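wT (800×600): the old die's top is at (391..447, 121..199), with the bar visible. The tray plate corners are about (367,103), (469,97), (469,210) and (370,213), the fin top is near (426,341), and the pack is near (302,211). wB: the base is near (497,202) and the die near (307,256), medallion up. wX: the box rim corners are (279,65), (428,72), (420,213) and (279,207), and the guard bar is near (655,377). Turning these into positions:

```bash
cat > m.py <<'E'
from h import *
L=lambda n:pickle.load(open(f'pics/{n}.pkl','rb'))
S=1.5625
def rect(n,c,uv,z):
    w=p2w(c,uv,z,S)[:,:2];e=np.roll(w,-1,0)-w;
    print(n,'c',w.mean(0).round(1),'sides',np.linalg.norm(e,axis=1).round(1),'ang',(np.degrees(np.arctan2(e[:,1],e[:,0]))%180).round(1));return w
T,B,X=L('wT'),L('wB'),L('wX')
rect('old',T,[(391,122),(447,121),(447,199),(391,199)],42)
rect('tray',T,[(367,103),(469,97),(469,210),(370,213)],28)
rect('pack',T,[(277,178),(341,196),(329,245),(263,227)],10)
rect('base',B,[(470,168),(538,187),(523,236),(455,214)],18)
rect('die',B,[(273,230),(342,232),(341,282),(272,279)],14)
rect('box',X,[(279,65),(428,72),(420,213),(279,207)],25)
w=p2w(T,[(340,0),(348,254),(507,250),(517,0)],20,S);print(w.round(1))
e=w[2]-w[1];print('bed w',np.linalg.norm(e),np.degrees(np.arctan2(e[1],e[0])),[np.degrees(np.arctan2(*(p-q)[[1,0]])) for p,q in((w[0],w[1]),(w[3],w[2]))])
print('fin top',p2w(T,[(402,340),(450,338),(426,339)],70,S).round(1))
print('bar',p2w(X,[(580,377),(655,377),(725,377)],193,S).round(1))
# image code: segment brass/brown/white in wrist views
for n,c,lo,hi,z,box in [('oldB',T,(15,90,120),(35,255,255),42,(230,60,70,80)),('dieB',B,(15,70,120),(30,255,255),14,(165,140,60,50)),('baseB',B,(0,0,190),(180,25,255),18,(285,100,65,60)),('packT',T,(0,60,40),(20,255,135),10,(160,105,65,58)),('finT',T,(0,0,50),(180,60,110),70,(0,0,1,1))]:
    x,y,w_,h_=box
    hsv=cv2.cvtColor(c['img'],cv2.COLOR_RGB2HSV)[y:y+h_,x:x+w_]
    m=cv2.morphologyEx(cv2.inRange(hsv,lo,hi),cv2.MORPH_CLOSE,np.ones((3,3)))
    cs,_=cv2.findContours(m,cv2.RETR_EXTERNAL,cv2.CHAIN_APPROX_NONE)
    if not cs: print(n,'none');continue
    k=max(cs,key=cv2.contourArea);p=p2w(c,k[:,0]+np.array([x+.0,y+.0]),z)[:,:2].astype(np.float32)
    r=cv2.minAreaRect(p);print(n,[np.round(q,1) for q in r])
E
python3 m.py
```

```text
old c [589.7  17.3] sides [50.5 69.7 52.5 68.8] ang [ 2.7 93.2  1.7 91.5]
tray c [589.8  20.1] sides [ 93.5 103.1  96.1 100.7] ang [ 4.9 93.9  3.4 92.4]
pack c [476.2 -37. ] sides [65.  51.4 68.6 51.6] ang [166.   76.2 166.1  72.1]
base c [ 618.2 -279.7] sides [69.4 49.6 72.2 46.3] ang [166.6  78.4 164.   75.2]
die c [ 430.2 -340.9] sides [69.4 52.2 71.2 51.1] ang [  0.   88.9 179.1  86.8]
box c [356.5 322.7] sides [135.2 128.  137.4 128.2] ang [179.2  89.1 179.3  88.1]
[[514.9 152.8  20. ]
 [522.8 -76.7  20. ]
 [682.6 -67.9  20. ]
 [671.7 157.4  20. ]]
bed w 160.01426049258822 3.1559356995953434 [np.float64(91.9667453101607), np.float64(92.76356336405944)]
fin top [[ 579.1 -148.2   70. ]
 [ 624.9 -144.8   70. ]
 [ 602.  -146.5   70. ]]
bar [[537.2 165.3 193. ]
 [591.7 166.9 193. ]
 [642.6 168.4 193. ]]
oldB [array([588.7,  18.2]), array([50.1, 69.8]), np.float64(3.1)]
dieB [array([ 429.4, -339.9]), array([52.1, 70.1]), np.float64(87.5)]
baseB [array([ 617.8, -280.1]), array([48.9, 68.6]), np.float64(75.1)]
packT [array([475.9, -33.2]), array([58.4, 70.8]), np.float64(74.7)]
finT none
```

All sizes check out (70×50 parts, 160 mm bed, 100×96 tray), and the bar position agrees with the press origin derived from the bed. I'm starting with the old die into the box, then a look at the empty pocket.

```bash
cat >> h.py <<'E'
def st():
    s=telemetry.state();return f"t={s['clock']:.1f} p={s['position'].round(1)} w={s['width']*95:.1f}mm g={s['grip_force']:.0f} F={np.round(s['wrist_force'],1)}"
def pick(x,y,a,ztip,zup=200,opening=72,force=45):
    robot.set_gripper(opening/95)
    robot.move_ptp([x,y,zup],down(a))
    robot.line_to([x,y,ztip+25],vel=150)
    hit=robot.line_to([x,y,ztip],vel=40,until_force=12)
    print('down',hit,st())
    robot.set_gripper(0.0,force);print('grip',st())
    robot.line_to([x,y,zup],vel=120);print('up',st())
E
python3 - <<'E'
from h import *
a=np.radians(3)
pick(589.3,18.3,a,30.5)
robot.line_to([430,110,210],vel=200)
robot.line_to([356.5,322.5,150],vel=200)
robot.line_to([356.5,322.5,40],vel=150)
print(st())
print(robot.line_to([356.5,322.5,7],vel=30,until_force=8),st())
robot.set_gripper(64/95);print(st())
robot.line_to([356.5,322.5,150],vel=200)
robot.line_to([400,180,300],vel=250)
c=snap('wT2',[585,-75,260],a)
cv2.imwrite('pics/wT2.png',cv2.resize(c['img'][:,:,::-1],(800,600),interpolation=cv2.INTER_CUBIC));print(st())
E
```

```text
down False t=9.2 p=[589.4  18.3  30.5] w=71.9mm g=0 F=[-0.8  0.9 -0.5]
grip t=9.7 p=[589.2  18.3  30.6] w=49.4mm g=45 F=[-1.2 -0.1  0.8]
up t=11.3 p=[589.   18.3 199.3] w=49.7mm g=45 F=[-0.3  0.2 -3.8]
t=14.6 p=[356.9 322.6  40.6] w=49.6mm g=45 F=[ 0.2  0.5 -4. ]
True t=15.5 p=[356.4 322.4   8.6] w=49.7mm g=45 F=[-0.7 -0.1  4.9]
t=16.1 p=[356.  322.1   8.1] w=64.4mm g=0 F=[ 1.2 -0.1 -0.1]
t=19.5 p=[584.9 -74.4 260.3] w=64.0mm g=0 F=[ 0.   0.2 -0.6]
```

View pics/wT2.png

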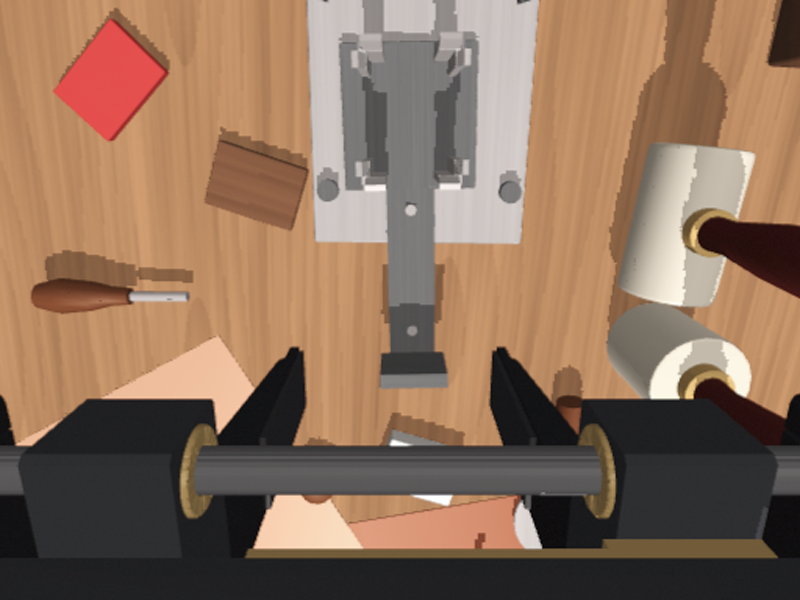

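wT2 shows the pocket empty. The tray plate corners are (342,38), (478,34), (474,187) and (346,189). The fin top corners are (381,375), (447,374), (447,387) and (381,388), and the pack is near (256,182), in the same place. Next I'll refine the tray pose and take the base, looking from close by first.

```bash
cat >> h.py <<'E'
HS={'brass':((15,70,110),(35,255,255)),'alu':((0,0,185),(180,28,255)),'brown':((0,60,40),(20,255,135))}
def seg(c,xy,z,col,half=65):
    """fit rectangle to the coloured part near xy (world), top at height z -> centre, sides, short-axis angle"""
    u,v=w2p(c,[[*xy,z]])[0]; g=abs(np.diff(w2p(c,[[xy[0]-half,xy[1],z],[xy[0]+half,xy[1],z]])[:,0])[0])/2
    x0,x1=int(max(u-g,0)),int(min(u+g,511));y0,y1=int(max(v-g,0)),int(min(v+g,275))
    hsv=cv2.cvtColor(c['img'],cv2.COLOR_RGB2HSV)[y0:y1,x0:x1]
    m=cv2.morphologyEx(cv2.inRange(hsv,*HS[col]),cv2.MORPH_CLOSE,np.ones((5,5)))
    cs,_=cv2.findContours(m,cv2.RETR_EXTERNAL,cv2.CHAIN_APPROX_NONE)
    k=max(cs,key=cv2.contourArea)[:,0]+np.array([x0,y0])
    (cx,cy),(w,h),an=cv2.minAreaRect(p2w(c,k,z)[:,:2].astype(np.float32))
    if w>h:w,h,an=h,w,an+90
    an=(an+90)%180-90
    print(col,'c',round(cx,1),round(cy,1),'sides',round(w,1),round(h,1),'short ang',round(an,1));return cx,cy,np.radians(an)
E
python3 - <<'E'
from m import *
print('----')
c=L('wT2')
rect('tray',c,[(342,38),(478,34),(474,187),(346,189)],28)
rect('fin',c,[(381,375),(447,374),(447,387),(381,388)],70)
seg(c,(476,-35),10,'brown')
b=snap('wB2',[618,-355,260],np.radians(3));seg(b,(618,-280),18,'alu');seg(B,(618,-280),18,'alu')
print(st())
cv2.imwrite('pics/wB2.png',cv2.resize(b['img'][:,:,::-1],(800,600),interpolation=cv2.INTER_CUBIC))
E
```

```text
old c [589.7  17.3] sides [50.5 69.7 52.5 68.8] ang [ 2.7 93.2  1.7 91.5]
tray c [589.8  20.1] sides [ 93.5 103.1  96.1 100.7] ang [ 4.9 93.9  3.4 92.4]
pack c [476.2 -37. ] sides [65.  51.4 68.6 51.6] ang [166.   76.2 166.1  72.1]
base c [ 618.2 -279.7] sides [69.4 49.6 72.2 46.3] ang [166.6  78.4 164.   75.2]
die c [ 430.2 -340.9] sides [69.4 52.2 71.2 51.1] ang [  0.   88.9 179.1  86.8]
box c [356.5 322.7] sides [135.2 128.  137.4 128.2] ang [179.2  89.1 179.3  88.1]
[[514.9 152.8  20. ]
 [522.8 -76.7  20. ]
 [682.6 -67.9  20. ]
 [671.7 157.4  20. ]]
bed w 160.01426049258822 3.1559356995953434 [np.float64(91.9667453101607), np.float64(92.76356336405944)]
fin top [[ 579.1 -148.2   70. ]
 [ 624.9 -144.8   70. ]
 [ 602.  -146.5   70. ]]
bar [[537.2 165.3 193. ]
 [591.7 166.9 193. ]
 [642.6 168.4 193. ]]
oldB [array([588.7,  18.2]), array([50.1, 69.8]), np.float64(3.1)]
dieB [array([ 429.4, -339.9]), array([52.1, 70.1]), np.float64(87.5)]
baseB [array([ 617.8, -280.1]), array([48.9, 68.6]), np.float64(75.1)]
packT [array([475.9, -33.2]), array([58.4, 70.8]), np.float64(74.7)]
finT none
----
tray c [590.3  20.2] sides [ 93.2 103.1  94.6 102. ] ang [ 4.6 93.9  4.  93.1]
fin c [ 603.7 -166.7] sides [48.4 10.5 48.8 10.5] ang [ 4.  94.6  4.  92.6]
brown c 476.3 -32.5 sides 56.8 69.9 short ang 74.3
alu c 617.6 -280.0 sides 49.2 69.2 short ang 75.1
alu c 617.8 -280.0 sides 49.0 68.6 short ang 75.1
t=20.9 p=[ 618.2 -354.3  260.3] w=64.3mm g=0 F=[-0.5 -0.  -0.1]
```

View pics/wB2.png

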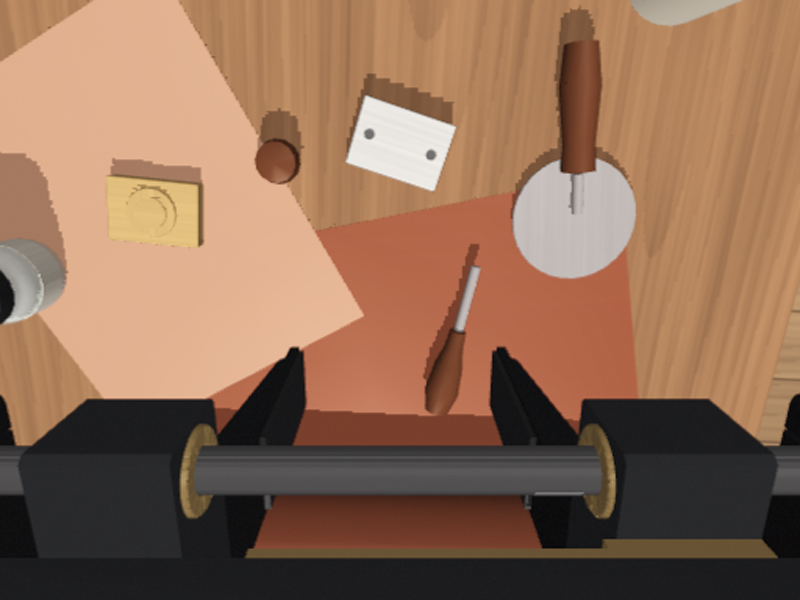

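The wB2 view confirms the base at (401,143), plain with two holes and (618,-280) in world. Picking and placing it.

```bash
cat >> h.py <<'E'
def place(x,y,a,zbot,ztip_off,thr=6):
    """lower held part (bottom ztip_off below the tip) so that it rests at zbot inside the pocket"""
    zt=zbot+ztip_off
    robot.move_ptp([x,y,200],down(a)); robot.line_to([x,y,105+ztip_off],vel=150); robot.wait(0.3)
    for dx,dy in [(0,0),(0,1.5),(0,-1.5),(1.5,0),(-1.5,0)]:
        robot.line_to([x+dx,y+dy,105+ztip_off],vel=50)
        hit=robot.line_to([x+dx,y+dy,zt-2],vel=35,until_force=thr); z=telemetry.state()['position'][2]
        print('place',dx,dy,hit,st())
        if z<zt+3: break
    else: print('NOT SEATED'); return False
    robot.set_gripper(64/95); print('open',st())
    p=telemetry.state()['position']; robot.line_to([p[0],p[1],200],vel=150); return True
E
python3 - <<'E'
from h import *
pick(617.7,-280,np.radians(75.1),2)
place(590,18.8,np.radians(4),28,2)
c=snap('wT3',[585,-75,260],np.radians(3))
cv2.imwrite('pics/wT3.png',cv2.resize(c['img'][:200,130:400,::-1],None,fx=2.9,fy=2.9,interpolation=cv2.INTER_CUBIC))
seg(c,(590,19),46,'alu',50);seg(c,(476,-35),10,'brown')
print(st())
E
```

```text
down False t=24.5 p=[ 617.8 -280.     2. ] w=72.1mm g=0 F=[-0.6  0.  -0.2]
grip t=25.0 p=[ 617.8 -280.     2.2] w=49.4mm g=45 F=[0.2 0.  2.7]
up t=26.8 p=[ 617.5 -279.9  199.3] w=49.3mm g=45 F=[-0.8 -0.8 -1.8]
place 0 0 True t=31.6 p=[590.   18.8  30.1] w=50.1mm g=45 F=[-0.6  0.7  4.1]
open t=32.1 p=[589.4  18.8  29.2] w=63.6mm g=0 F=[-0.2 -0.  -0.8]
alu c 591.2 19.6 sides 48.9 69.5 short ang 4.7
brown c 476.4 -31.8 sides 57.2 70.6 short ang 74.6
t=34.3 p=[585.  -74.3 259.5] w=63.9mm g=0 F=[-0.4 -0.  -0.1]
```

View pics/wT3.png

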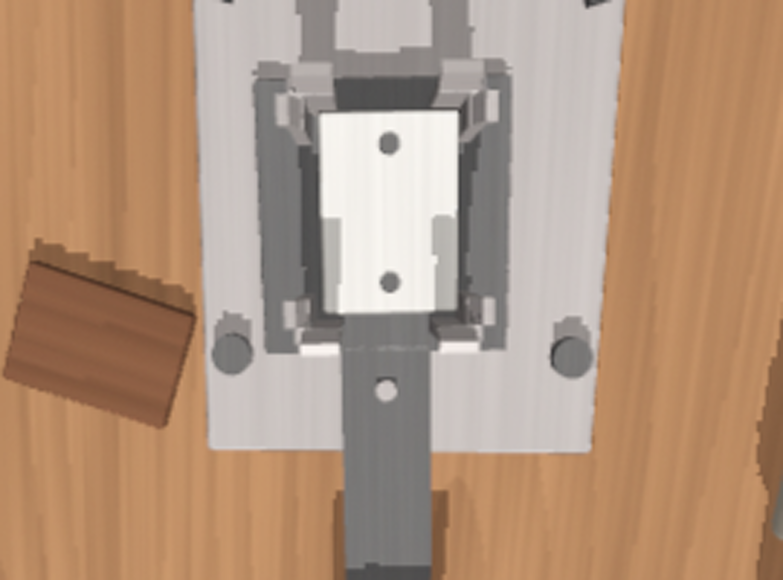

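The crop shows the base seated in the pocket at (389,212), between all four angles. The pack corners are (34,262), (195,318), (165,428) and (5,375). Next the pack goes on top at floor height 46.

Run:
```python
from h import *
c=pickle.load(open('pics/wT3.pkl','rb'))
w=p2w(c,[(34,264),(195,319),(165,428),(5,375)],10,2.9,(130,0))[:,:2];print(w.mean(0),np.linalg.norm(np.roll(w,-1,0)-w,axis=1))
x,y=w.mean(0)
pick(x,y,np.radians(74.5),2)
place(590.6,19.0,np.radians(4.3),46,2)
# look again at the pocket and at the new die
c=snap('wT4',[585,-75,260],np.radians(3));crop(c,190,0,130,130,4,'wT4c')
d=snap('wD',[430,-415,260],np.radians(3));seg(d,(430,-340),14,'brass');print(st())
crop(d,170,20,130,130,4,'wDc')
i=np.hstack([cv2.imread('pics/wT4c.png'),cv2.imread('pics/wDc.png')]);cv2.imwrite('pics/two.png',cv2.resize(i,(800,400)))
```

```text
[475.96685493 -38.15361658] [67.85788516 47.57528642 69.37158934 47.53217516]
down False t=37.9 p=[476.  -38.2   2. ] w=71.8mm g=0 F=[ 0.2  0.5 -0.3]
grip t=38.4 p=[476.  -38.2   2.1] w=49.1mm g=45 F=[-0.2 -0.2  1.4]
up t=40.2 p=[475.7 -38.1 199.5] w=49.5mm g=45 F=[-0.5  0.2 -0.5]
place 0 0 True t=43.7 p=[590.6  18.6  80.8] w=49.5mm g=45 F=[-0.4 -2.2  3.6]
place 0 1.5 True t=45.2 p=[590.5  20.   82.8] w=49.3mm g=45 F=[-0.2 -1.7 -1.2]
place 0 -1.5 True t=47.4 p=[590.5  17.6  48. ] w=49.3mm g=45 F=[-1.   0.5  5.7]
open t=47.9 p=[589.8  17.6  47.2] w=64.1mm g=0 F=[-0.3  0.4 -0.7]
brass c 428.7 -340.8 sides 50.2 70.4 short ang 87.4
t=51.7 p=[ 430.3 -414.6  260. ] w=63.8mm g=0 F=[-0.6 -0.7 -0.1]
```

View pics/two.png

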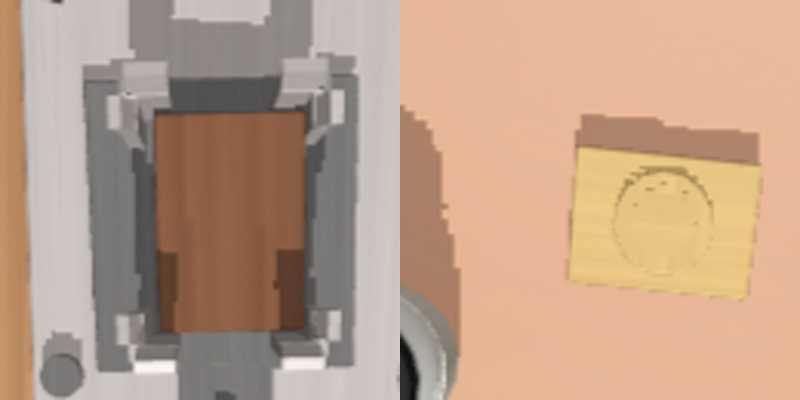

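The pack lies flat and centred in the pocket, with its tip at 48.0 as expected. The die is at (665,222), medallion up. Placing the die now.

Run:
```python
from h import *
pick(429,-340.6,np.radians(87.4),2,force=55)
ok=place(590.5,17.8,np.radians(4.2),56,2,thr=7)
if ok:
    c=snap('wT5',[585,-75,260],np.radians(3));seg(c,(590,19),70,'brass',50);crop(c,190,0,130,130,4,'wT5c')
    t=camera('top');crop(t,20,120,400,264,2,'t3')
    print(st())
    # IK test for the guard grip: tool tilted by b from vertical towards press +x, closing line in the x-z plane
    th=np.radians(93.2);ex=np.array([np.cos(th),np.sin(th),0]);ez=np.array([0,0,1.]);bar=np.array([590,167,193.])
    for b in (30,45,60):
        for s in (1,-1):
            d=np.cos(np.radians(b))*-ez+np.sin(np.radians(b))*ex; y=s*(np.cos(np.radians(b))*ex+np.sin(np.radians(b))*ez)
            q=R.from_matrix(np.c_[np.cross(y,d),y,d]).as_quat()
            print(b,s,[None if (j:=solve_ik(bar+d*k+ez*h,q)) is None else np.round(j,2) for k,h in ((19,0),(-60,0),(15,40))])
```

```text
down False t=55.4 p=[ 429.  -340.6    2. ] w=72.3mm g=0 F=[-0.9 -0.1 -0.3]
grip t=55.9 p=[ 429.  -340.6    2.1] w=49.5mm g=55 F=[-0.6  1.4  2.7]
up t=57.7 p=[ 428.8 -340.4  199.4] w=49.8mm g=55 F=[ 1.1  0.1 -5. ]
place 0 0 True t=62.2 p=[590.4  17.8  58.1] w=49.3mm g=55 F=[0.1 0.1 6.1]
open t=62.7 p=[589.5  17.9  56.9] w=63.8mm g=0 F=[ 0.3 -0.7 -0.1]
brass c 591.4 18.6 sides 50.6 70.6 short ang 4.3
t=64.7 p=[585.  -74.4 259.6] w=63.9mm g=0 F=[-0.4  0.6 -0.3]
30 1 [array([-0.04,  0.54,  1.71,  0.61,  1.05, -2.02]), array([-0.11,  0.46,  1.63,  0.56,  1.2 , -1.98]), array([-0.05,  0.49,  1.66,  0.58,  1.13, -1.96])]
30 -1 [array([-0.04,  0.54,  1.71,  0.61,  1.05,  1.12]), array([-0.11,  0.46,  1.63,  0.56,  1.2 ,  1.16]), array([-0.05,  0.49,  1.66,  0.58,  1.13,  1.18])]
45 1 [array([-0.13,  0.59,  1.73,  0.85,  1.17, -2.25]), array([-0.22,  0.53,  1.67,  0.78,  1.31, -2.2 ]), array([-0.13,  0.54,  1.7 ,  0.83,  1.23, -2.18])]
45 -1 [array([-0.13,  0.59,  1.73,  0.85,  1.17,  0.89]), array([-0.22,  0.53,  1.67,  0.78,  1.31,  0.94]), array([-0.13,  0.54,  1.7 ,  0.83,  1.23,  0.96])]
60 1 [array([-0.19,  0.67,  1.76,  1.04,  1.33, -2.43]), array([-0.3 ,  0.63,  1.7 ,  0.96,  1.45, -2.38]), array([-0.2 ,  0.61,  1.73,  1.02,  1.38, -2.35])]
60 -1 [array([-0.19,  0.67,  1.76,  1.04,  1.33,  0.71]), array([-0.3 ,  0.63,  1.7 ,  0.96,  1.45,  0.76]), array([-0.2 ,  0.61,  1.73,  1.02,  1.38,  0.79])]
```

The die is seated (tip at 58.1, centred, square). Now the guard: grip the bar with the tool tilted 45°, lift it 39 mm, lower to the notch and let go.

Run:
```python
from h import *
th=np.radians(93.2);ex=np.array([np.cos(th),np.sin(th),0]);ez=np.array([0,0,1.]);bar=np.array([590.5,167,193.])
d=(ex-ez)/2**.5;y=-(ex+ez)/2**.5;q=R.from_matrix(np.c_[np.cross(y,d),y,d]).as_quat()
robot.set_gripper(42/95)
robot.move_ptp(bar-120*d,q);print(st())
robot.line_to(bar-25*d,vel=150)
h=robot.line_to(bar+15*d,vel=50,until_force=8);print('in',h,st())
robot.set_gripper(0.0,40);print('grip',st())
p=telemetry.state()['position']
for k in (10,20,30,36,39):
    h=robot.line_to(p+ez*k,vel=40,until_force=30);print(k,h,st())
robot.wait(0.3)
robot.line_to(p+ez*31.5,vel=20);print('low',st())
robot.set_gripper(42/95);print('open',st())
robot.line_to(p+ez*31.5-120*d,vel=100);print(st())
c=camera('scene');cv2.imwrite('pics/s2.png',cv2.resize(c['img'][100:270,230:420,::-1],None,fx=3.5,fy=3.5,interpolation=cv2.INTER_CUBIC))
```

```text
t=66.5 p=[595.2  82.1 277.8] w=42.1mm g=0 F=[ 0.2 -0.5 -0. ]
in False t=68.2 p=[590.  177.5 182.5] w=42.2mm g=0 F=[0.6 1.  0.6]
grip t=68.9 p=[589.9 177.8 182.7] w=10.7mm g=40 F=[-0.2  1.2  2.5]
10 False t=69.3 p=[589.9 177.7 192.5] w=11.3mm g=40 F=[ 1.2  2.2 -2.8]
20 False t=69.7 p=[589.9 177.7 202.7] w=10.7mm g=40 F=[ 2.   2.1 -5.2]
30 False t=70.1 p=[589.9 177.8 213. ] w=11.2mm g=40 F=[ 0.4  1.6 -1.9]
36 False t=70.4 p=[589.9 177.7 218.7] w=11.0mm g=40 F=[ 1.3  2.1 -4. ]
39 False t=70.6 p=[589.9 177.8 221.8] w=10.8mm g=40 F=[ 1.2  0.7 -4. ]
low t=71.4 p=[589.9 177.8 213.9] w=11.2mm g=40 F=[ 0.2  1.3 -5.6]
open t=72.2 p=[589.9 177.8 214.2] w=41.6mm g=0 F=[ 0.4  0.8 -0.7]
t=73.5 p=[594.5  93.4 298.6] w=41.8mm g=0 F=[ 0.1  0.2 -0.8]
```

View pics/s2.png

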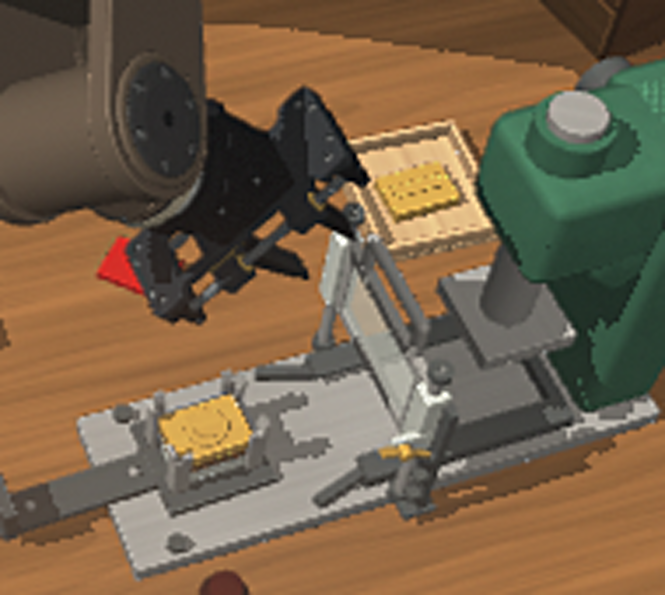

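s2 shows the guard frame raised on its posts and holding with the gripper away, the stack in the tray with the medallion up at (208,425), and the old die flat in the box at (418,195). Now I'll grip the fin across its width, line the tray up with the press axis and slide it in.

Run:
```python
from h import *
T=pickle.load(open('pics/wT.pkl','rb'));S=1.5625
f=p2w(T,[(352,73),(503,70)],32,S);print('flare tips',f.round(1),f.mean(0).round(1))
b=p2w(T,[(342.3,72),(514,72)],20,S);print('bed mid',b.mean(0).round(1))
c=pickle.load(open('pics/wT2.pkl','rb'))
robot.set_gripper(76/95)
robot.move_ptp([604,-166,200],down(np.radians(4)))
robot.line_to([604,-166,70],vel=150)
print(robot.line_to([604,-166,42],vel=40,until_force=10),st())
robot.set_gripper(0.0,55);print('grip',st())
```

```text
flare tips [[526.8  91.8  32. ]
 [662.   98.2  32. ]] [594.4  95.   32. ]
bed mid [595.7  95.9  20. ]
False t=77.5 p=[ 604.1 -166.    42.1] w=76.1mm g=0 F=[-0.8  0.6  0. ]
grip t=78.1 p=[ 603.9 -166.    42.1] w=49.6mm g=55 F=[-2.  -0.8  1.4]
```

Run:
```python
from h import *
th=np.radians(92.63);ex=np.array([np.cos(th),np.sin(th),0]);ey=np.array([-np.sin(th),np.cos(th),0]);o=np.array([591.8,167.4,42])
q=down(np.radians(2.63))
def F():
    s=telemetry.state();f=s['wrist_force'];p=s['position']-o;return f"x={p@ex:.1f} y={p@ey:.1f} Fx={f@ex:.1f} Fy={f@ey:.1f} Fz={f[2]:.1f} Mz={s['moment'][2]:.2f} w={s['width']*95:.1f}"
robot.line_to(o+ex*-330,vel=20,attitude=q);print(F())
for x in list(range(-315,-69,15)):
    h=robot.line_to(o+ex*x,vel=50,until_force=18);print(h,F())
    s=telemetry.state();f=s['wrist_force']
    if h or abs(f@ey)>10: break
```

```text
x=-329.9 y=0.0 Fx=-0.3 Fy=2.2 Fz=2.4 Mz=0.20 w=49.5
False x=-314.4 y=-0.2 Fx=4.3 Fy=0.0 Fz=3.2 Mz=-0.05 w=49.9
False x=-299.6 y=-0.1 Fx=3.0 Fy=-0.2 Fz=4.2 Mz=0.01 w=49.7
False x=-284.7 y=-0.1 Fx=3.4 Fy=-0.2 Fz=3.9 Mz=-0.01 w=49.6
False x=-269.8 y=-0.1 Fx=3.2 Fy=-0.4 Fz=5.8 Mz=-0.03 w=49.4
False x=-254.7 y=-0.1 Fx=2.5 Fy=0.0 Fz=5.9 Mz=0.01 w=49.5
False x=-239.7 y=-0.1 Fx=1.5 Fy=-0.2 Fz=5.5 Mz=0.00 w=49.4
False x=-224.8 y=-0.1 Fx=2.8 Fy=-0.5 Fz=5.1 Mz=-0.01 w=49.7
False x=-209.8 y=-0.1 Fx=1.7 Fy=-0.5 Fz=4.9 Mz=-0.00 w=49.7
False x=-194.8 y=-0.1 Fx=1.7 Fy=-0.4 Fz=5.8 Mz=-0.06 w=49.4
False x=-179.7 y=-0.1 Fx=1.2 Fy=-1.0 Fz=5.5 Mz=-0.03 w=49.6
False x=-164.8 y=-0.1 Fx=2.1 Fy=-0.3 Fz=6.6 Mz=-0.01 w=49.5
False x=-149.8 y=-0.1 Fx=2.1 Fy=-0.1 Fz=5.4 Mz=-0.00 w=49.2
False x=-134.7 y=-0.1 Fx=1.9 Fy=-0.2 Fz=5.7 Mz=-0.04 w=49.6
False x=-119.8 y=-0.1 Fx=3.0 Fy=-0.5 Fz=5.3 Mz=-0.03 w=49.6
False x=-104.8 y=-0.1 Fx=2.0 Fy=-0.9 Fz=5.6 Mz=-0.02 w=49.3
False x=-89.7 y=-0.1 Fx=2.0 Fy=-0.5 Fz=4.9 Mz=-0.01 w=49.6
False x=-74.7 y=-0.1 Fx=2.0 Fy=-0.3 Fz=6.1 Mz=-0.08 w=49.7
```

Run:
```python
from h import *
th=np.radians(92.63);ex=np.array([np.cos(th),np.sin(th),0]);o=np.array([591.8,167.4,42])
h=robot.line_to(o+ex*-52,vel=15,until_force=14);s=telemetry.state();print(h,(s['position']-o)@ex,st())
robot.set_gripper(74/95);print(st())
p=telemetry.state()['position'];robot.line_to([p[0],p[1],240],vel=120);robot.move_ptp([560,-150,300],down(np.radians(3)));print(st())
c=camera('scene');a=cv2.resize(c['img'][100:250,270:420,::-1],(400,400),interpolation=cv2.INTER_CUBIC)
w=snap('wE',[600,-60,300],np.radians(2.6));b=cv2.resize(w['img'][0:200,155:355,::-1],(400,400),interpolation=cv2.INTER_CUBIC)
cv2.imwrite('pics/end.png',np.hstack([a,b]))
```

```text
True -72.53074356667577 t=86.7 p=[595.2  94.9  42.1] w=49.4mm g=55 F=[-1.  -2.2  4.9]
t=87.3 p=[595.4  95.2  42.2] w=73.8mm g=0 F=[-0.8  0.8  0.6]
t=90.1 p=[ 560.1 -149.1  299.6] w=74.2mm g=0 F=[ 0.2 -0.6 -0.1]
```

View pics/end.png

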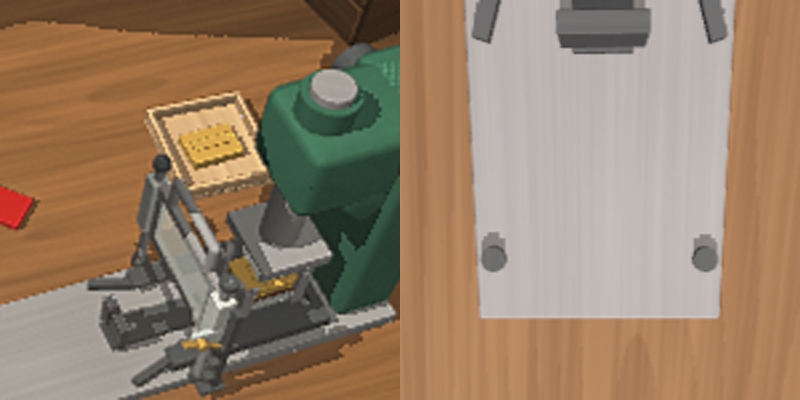

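The end view shows the tray under the head with the guard up and the old die in the box. The last push stopped after only 2 mm, so I'll regrip and push harder to make sure it was the stop.

Run:
```python
from h import *
th=np.radians(92.63);ex=np.array([np.cos(th),np.sin(th),0]);o=np.array([591.8,167.4,42]);q=down(np.radians(2.63))
w=pickle.load(open('pics/wE.pkl','rb'))
# fin rear top edge and bed front edge in the wrist picture
uv=np.array([[(558+650)/2-400,42],[600-400,318]])/2+np.array([155,0])
fin=p2w(w,uv[:1],70)[0];bed=p2w(w,uv[1:],20)[0];print('fin rear (edge guess) to bed front',((fin-bed)@ex).round(1),'home: 164')
robot.set_gripper(74/95)
robot.move_ptp(o+ex*-72.5+[0,0,150],q);robot.line_to(o+ex*-72.5,vel=100);robot.set_gripper(0,60);robot.wait(.3)
X=lambda:round(float((telemetry.state()['position']-o)@ex),2)
print(X(),st())
for t in (15,35):
    h=robot.line_to(o+ex*-60,vel=15,until_force=t);print(t,h,X(),st());robot.wait(.3);print(X(),st())
robot.set_gripper(74/95);print(X(),st())
p=telemetry.state()['position'];robot.line_to([p[0],p[1],250],vel=120)
e=snap('wE2',[600,-60,300],np.radians(2.6))
d=cv2.absdiff(e['img'],w['img'])[:40,200:330];print('img change',d.max(),d.mean(),st())
```

```text
fin rear (edge guess) to bed front 159.3 home: 164
-72.5 t=94.5 p=[595.2  95.   42.1] w=49.2mm g=60 F=[-0.7 -0.2  3.3]
15 True -72.45 t=94.8 p=[595.1  95.   42.1] w=49.5mm g=60 F=[-0.7 -1.5  4.9]
-72.48 t=95.1 p=[595.2  95.   42.1] w=49.6mm g=60 F=[-1.1 -1.5  5.5]
35 True -72.41 t=95.5 p=[594.9  95.1  42.1] w=49.5mm g=60 F=[-2.5 -3.4  5.4]
-72.36 t=95.8 p=[594.9  95.1  42.1] w=49.8mm g=60 F=[-2.6 -4.4  5.9]
-72.12 t=96.5 p=[594.9  95.3  41.9] w=74.1mm g=0 F=[0.4 0.4 0. ]
img change 118 4.9349358974358974 t=99.4 p=[600.  -59.1 299.8] w=73.9mm g=0 F=[0.  0.1 0.9]
```

Run:
```python
from h import *
L=lambda n:pickle.load(open(f'pics/{n}.pkl','rb'))
a,b=L('wE'),L('wE2');g=lambda c,r:np.float32(cv2.cvtColor(c['img'],cv2.COLOR_RGB2GRAY))[r]
for n,r in (('fin',np.s_[0:36,225:290]),('bed front',np.s_[140:180,180:330])): print(n,cv2.phaseCorrelate(g(a,r).copy(),g(b,r).copy()))
print(np.round(b['pose'][:3,3]-a['pose'][:3,3],2))
crop(b,180,0,160,100,5,'wE2c')
```

```text
fin ((0.11641776602512977, 1.4155695074028714), 0.9368483473857244)
bed front ((-0.006102308747671259, 0.23427665859577118), 0.7559212948481242)
[ 0.11  1.77 -0.36]
```

View pics/wE2c.png

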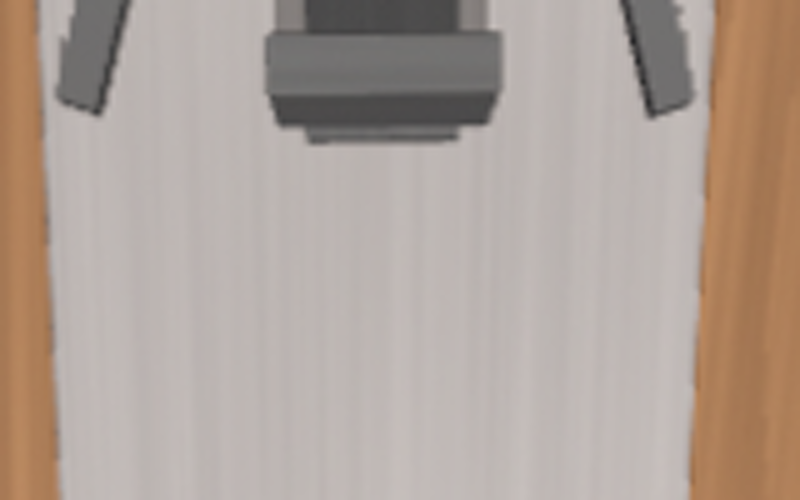

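The fin top is at (265–502, 32–93), square between the flares, whose tips are at (78,108) and (668,110). Checking its position against the bed front and flares:

Run:
```python
from h import *
b=pickle.load(open('pics/wE2.pkl','rb'));th=np.radians(92.63);ex=np.array([np.cos(th),np.sin(th),0])
f=p2w(b,[(384,32),(384,93)],70,5,(180,0))@ex;t=p2w(b,[(78,108),(668,110)],36,5,(180,0))@ex
col=cv2.cvtColor(b['img'],cv2.COLOR_RGB2HSV)[130:190,240:270,1].astype(float).mean(1);r=130+np.argmax(np.diff(col))+.5
e=(p2w(b,[(255,r)],20)@ex)[0]
print('row',r,'fin top mm',f[0]-f[1],'fin centre press x via bed',f.mean()-e-240,'via flare',f.mean()-t.mean()-72,'want -70')
print('bed-flare',t.mean()-e,'want 168')
```

```text
row 160.5 fin top mm 11.651166001597382 fin centre press x via bed -70.63856282968396 via flare -68.70468939680855 want -70
bed-flare 166.06612656712457 want 168
```

The fin centre measures between -70.6 and -68.7 mm against the -70 wanted, and 35 N did not move the tray, so it is home. Handing in.

Run:
```python
from h import *
print(robot.job_done(),st())
```

```text
the job is handed in; nothing more can be done
the job is handed in; nothing more can be done
```

The job is handed in, and no verdict came back: the old die is flat in the box, the stack of base, the one pack found and the medallion die is in the pocket, the guard looks held in its notch, and the tray is home against the stop.

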